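# Lock the drilling carriage in its notch

## Task

Lifting nothing, push the carriage board of the drilling jig along its rails with the fingertips until you feel it drop into its locating notches, flush with the side fences. Then push the wooden turn-button round by its peg until it lies square across the top of the board to lock it down, and move clear. Leave the jar, offcut and screwdriver where they are.

Things in the scene. Friction and masses are not known exactly. Their poses are not given: they have to be found in the camera images.
- jig: Wooden jig fixed to the bench, 370 x 215 mm, spanning its x -200 to +170 mm. Origin on the bench; +x is the way the carriage must slide, z up. Two rails (tops 30 mm above the bench; between them, |y| < 29 mm, an open channel with its floor at 12 mm) run along x between two side fences, 25 mm wide, inner faces at y = +-76.5 mm, tops 50 mm above the bench.
- home (a point): Where the carriage origin is when home: jig x +50 mm, 22 mm above the bench. Here four notches in the rails (8 mm deep, 22 mm long; marked by nothing else) take the carriage's four feet (16 mm long) all at once, +-3 mm play; no other place does. The rails run on flat beyond, so a fast push may skip the notches. Dropped, the notch ends stop the carriage.
- carriage: Loose plywood board 140 (x) x 150 (y) x 18 mm on four 10 mm feet, 0.5-0.8 kg, 1.5 mm play to each fence, axes parallel to the jig's. Origin: centre, level with the feet's bottoms, 30 mm above the bench riding the rails (board 40-58 mm high), 22 mm when dropped (32-50 mm, flush with the fences). Starts 60-130 mm short of home. Friction 2-6 N.
- carriage_rear (a point): Middle of the carriage's plain rear edge face (carriage x = -70 mm, 19 mm above its feet): push here towards +x; the jig is empty behind it. On top of the board a fixed 40 mm round wooden blank in a V-cradle (y -63 to -13 mm, x +-48 mm) reaches 76 mm above the carriage origin; the +y half is bare.
- turn_button (a joint): Angle of a flat wooden bar, 18 x 10 mm, reaching 75 mm from a vertical pivot on the +y fence; underside 52.5 mm above the bench, so a riding board blocks it and a dropped one does not. 0: points along jig +x over the fence; grows as it swings to jig -y, over the board; 1.57: square across it. Range -0.6 to 1.65, starts -0.45 to -0.05. Stays where left; 1 N at the peg moves it.
- button_peg (a point): Upright wooden peg on the turn-button, 12 mm diameter, 60 mm from the pivot; it stands from 62.5 to 92.5 mm above the bench; this point is on its axis 77.5 mm above the bench. Push the peg sideways with a fingertip.
- button_pivot (a point): Pivot axis of the turn-button, at jig x = +50, y = +91 mm.
- jar: Bystander: closed jar, 68 mm diameter, 85 mm tall, beyond the jig's +x end, on the +y side. Origin under its centre.
- offcut: Bystander: wooden offcut 90 x 60 x 35 mm, beyond the jig's +x end, on the -y side. Origin under its centre.
- screwdriver: Bystander: screwdriver 190 mm long lying on the bench beyond the jig's -x end, roughly crosswise. Long axis is its x.
There are look-alikes about, which are no part of the job. Of the things shaped like the carriage, the plywood one is meant.

How it is judged:
By the outcome, as a careful person would: the job done as asked, in the order asked, and still so for the second after the job is handed in, with the robot touching nothing.
It also fails if it takes over 58 s, if anything falls off the work surface, if the arm or the gripper's body presses on something with over 40 N, if the wrist force passes 120 N, or if a joint passes its speed limit or range.

## Robot

A 6-joint arm with a two-finger parallel gripper is mounted at the origin on the work surface. World frame = base frame: x ahead of the robot, y to its left, z up, the work surface at z = 0. Lengths are in m, angles in rad, forces in N, time in s.
With the tool pointing down it reaches from about 0.3 to 0.875 m from the base axis. Payload 6.4 kg.
Tool frame: the origin (TCP) lies on the centre line of the jaws, within the pads' length; the fingertips stand 19 mm ahead of it and the grasp point (between the pads) is the TCP (env.nose_length is the distance from the TCP to the fingertips, in m); z points along the fingers, x is the direction in which the jaws open and shut, and the axes are right-handed (so a half turn about z gives the same grasp; the last joint's range is limited). The gripper opens to 85 mm and grips with 20 to 120 N. Pads are 22 mm wide; open, the fingers measure 114 mm over their backs; the gripper's body (76 mm by 85 mm) begins 54 mm behind the grasp point. The pads swing forward as they close: fully open they stand 13 mm farther back than shut.
Start: joints at [1.095, 0.181, 1.607, -0, 1.354, -0.206], TCP at [0.153, 0.554, 0.25] pointing down, gripper open.
Joint ranges: [-2.99, 2.99], [-0.89, 2.07], [0.3, 2.58], [-1.14, 4.28], [0, 2.63], [-3.12, 3.12]. Speed limits (rad/s): [2.57, 2.57, 3.01, 3.14, 3.14, 3.14].

## Interface

Orientations are given as a unit quaternion [x, y, z, w].
In Python, from rig import env gives the robot as it stands.
- The arm moves only by the shell command python3 -m handwheel 'ROWS' [FORCE]. ROWS is JSON, a list that holds one entry, the list of rows, each a list of 7 numbers: the opening, from 0 (shut) to 1 (fully open), then the shift along the tool's x, y, z in units of 50 mm (1.0 is 50 mm), then the turn, a rotation vector about the tool's x, y, z in units of 10 degrees (1.0 is 10 degrees). In form: [[[jaw, dx, dy, dz, ax, ay, az], ...]]. A call has 1 to 8 rows; each row is the pose to reach, as a shift and turn from the pose measured when the call began, along the tool's axes at that moment; what a row does not reach only later rows make up. A row lasts 1/8 s, in which the tool goes at most 62.5 mm and 10.7 degrees, less where a joint would pass 70% of its speed; a pose out of reach is approached as far as the arm can. A call with a gripper value outside its range is refused whole. The fingers move at their own pace and stop on an object; FORCE is the grip in N (left out, the last holds). Time passes only in rows, so rows that repeat a pose let the fingers close. It gives the time, the measured TCP pose, the force and the opening at its end, in the units of the state.
- env.read_state(): the state, without advancing time (a new reading comes with each control period).
- env.grab_frame(name): name is "scene" or "top" or "wrist"; returns a dict with "img" (384x512x3 uint8, blue, green, red), "fov_y" (degrees; the focal length in pixels is half the picture's height over the tangent of half this angle, whatever the lens; pixels are square), "cx", "cy" (the principal point, pixels), "k1" (the pictures are not rectified: a ray, as slopes to the right and down, at radius r is drawn at 1 + k1 r^2 times it, then the intrinsics apply), "origin" and "attitude" of the camera in the world; the wrist camera has in their place "T_tool_cam" (4x4, takes a point from camera to tool coordinates, whose origin is the TCP and whose axes are the tool frame's). Camera axes: x right, y down, z forward; pixel columns grow to the right and rows downward; lengths in m; the calibration is good to about 2 mm. A picture is of the moment at which its call begins: read the wrist's pose just before it. There is no depth.
- env.hand_in(): hands the job in, once; it reports no verdict.
The state is a dict: "clock": time; "joint_positions": joint angles; "joint_velocities": joint speeds; "effort": joint torques, N m; "ee_pos": TCP position; "tcp_rot": TCP orientation; "wrist_force": force on the tool from outside, world axes, zero at the start; "wrist_torque": the same for the moment, N m; "gripper_width": finger opening in m.
Only numpy, scipy, OpenCV 4.12 (cv2) and the standard library are available. Lean on these libraries where they do the work, as an engineer would, in place of code of your own. Each camera call takes 0.05 s, during which the arm holds its last target.

## Working session

There is one attempt and no reset: what is moved stays moved. The work goes in short steps, Python scripts to look and compute and a shell command to move; the robot and the scene stay as the last step left them, time stands still between calls to the robot, and variables do not carry over. Pictures are saved under pics/ and viewed, and the job is handed in when it is done.

```bash
ls; mkdir -p pics
python3 - <<'E'
from rig import env
import cv2,numpy as np
s=env.read_state();print(s)
for n in("scene","top"):
    f=env.grab_frame(n);cv2.imwrite(f"pics/{n}0.png",f["img"]);print({k:v for k,v in f.items() if k!="img"})
    np.save(f"{n}0.npy",f,allow_pickle=True)
E
```

```text
pics
{'clock': 0.0, 'joint_positions': array([ 1.09467721e+00,  1.81570602e-01,  1.60798531e+00, -1.09408356e-05,
        1.35379398e+00, -2.06313846e-01]), 'joint_velocities': array([ 0.00045975,  0.00034853,  0.00108002, -0.00180713, -0.00057867,
       -0.00050721]), 'effort': array([-9.01214589e-04, -4.44873083e+01, -3.51337767e+01, -1.93564829e-04,
        9.17061581e-03,  8.04082561e-05]), 'ee_pos': array([0.15301796, 0.55373699, 0.24937847]), 'tcp_rot': array([ 7.95782792e-01,  6.05581519e-01, -7.91065446e-04,  3.82382414e-04]), 'wrist_force': array([0.5279315 , 0.38448007, 0.14641483]), 'wrist_torque': array([ 0.00026679, -0.01219486,  0.01647089]), 'gripper_width': 0.08517052461322647}
{'fov_y': 51.39331641379368, 'cx': 256.8980893187712, 'cy': 187.4166234515707, 'k1': -0.009896443620385723, 'origin': array([1.10508268, 0.40747975, 0.75796631]), 'attitude': array([ 0.40848804,  0.82201502, -0.35602861, -0.17513555])}
{'fov_y': 49.88272035517994, 'cx': 256.681350778926, 'cy': 190.71570723675742, 'k1': -0.15154632564708426, 'origin': array([ 0.43872829, -0.04568304,  1.17216545]), 'attitude': array([ 0.71136664, -0.70153709,  0.02299521, -0.03569927])}
```

View pics/scene0.png

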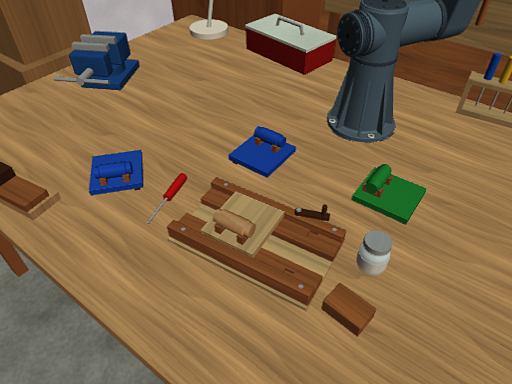

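View pics/top0.png

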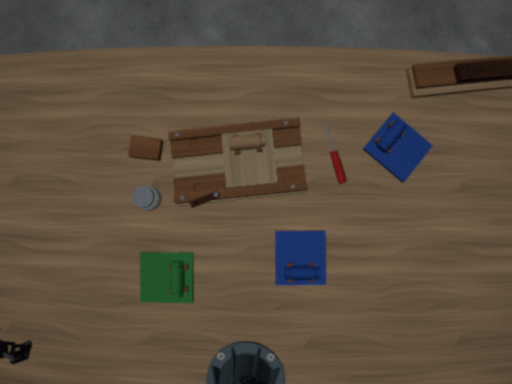

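The top view shows the jig at columns 170-306 and rows 118-203. The jar and offcut are on the left, which is jig +x. The plywood carriage is around (249,160) and the button pivot around (216,195). Next I'll enlarge this region.

```bash
cat > h.py <<'E'
import numpy as np,cv2
from scipy.spatial.transform import Rotation as R
def cam(f):
    H=384;fl=H/2/np.tan(np.radians(f["fov_y"])/2)
    return fl,f["cx"],f["cy"],f["k1"],np.array(f["origin"]),R.from_quat(f["attitude"]).as_matrix()
def cast(f,u,v,z):
    fl,cx,cy,k1,o,A=cam(f)
    d=np.array([(u-cx)/fl,(v-cy)/fl]);s=d.copy()
    for _ in range(20): s=d/(1+k1*(s@s))
    r=A@np.array([s[0],s[1],1]);return o+r*(z-o[2])/r[2]
def proj(f,P):
    fl,cx,cy,k1,o,A=cam(f);p=A.T@(np.array(P)-o);s=p[:2]/p[2];s=s*(1+k1*(s@s));return np.array([cx+fl*s[0],cy+fl*s[1]])
def load(n): return np.load(n,allow_pickle=True).item()
E
python3 - <<'E'
from h import *
f=load("top0.npy");c=f["img"][105:215,120:350]
cv2.imwrite("pics/top0z.png",cv2.resize(c,None,fx=3.4,fy=3.4,interpolation=cv2.INTER_CUBIC))
f=load("scene0.npy");c=f["img"][170:310,150:350]
cv2.imwrite("pics/scene0z.png",cv2.resize(c,None,fx=4,fy=4,interpolation=cv2.INTER_CUBIC))
E
```

```text
(no output)
```

View pics/top0z.png

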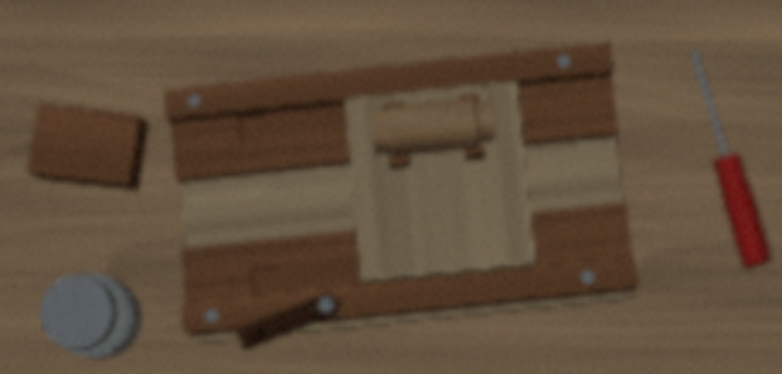

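View pics/scene0z.png

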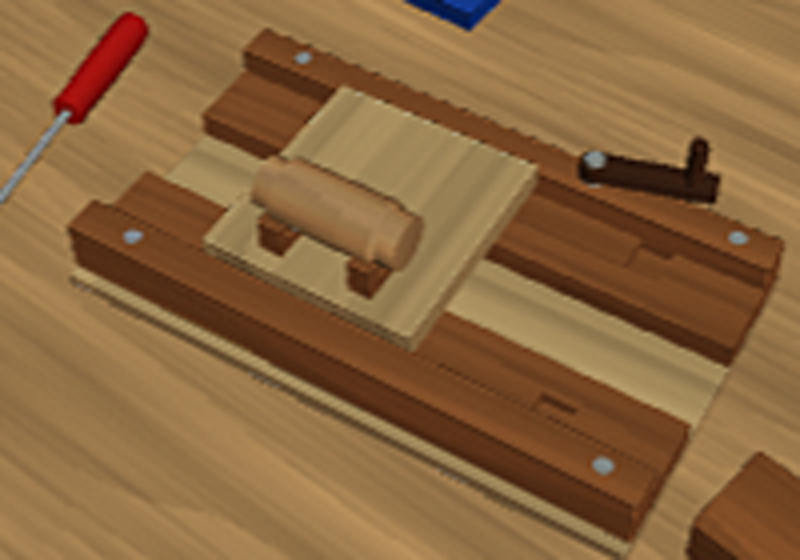

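Run:
```python
from h import *
f=load("top0.npy")
P=lambda x,y,z: cast(f,120+(x+.5)/3.4-.5,105+(y+.5)/3.4-.5,z)
obs=[((170,-101.5),(166,91),50),((-200,-101.5),(611,43),50),((-200,101.5),(636,289),50),((170,101.5),(187,333),50),((50,91),(326,304),64),
((170,-76.5),(171,117),50),((-200,-76.5),(613,73),50)]
J=np.array([o[0] for o in obs])/1000;W=np.array([P(*o[1],o[2]/1000)[:2] for o in obs])
print(W)
jm=J.mean(0);wm=W.mean(0);A=(J-jm);B=(W-wm)
th=np.arctan2((A[:,0]*B[:,1]-A[:,1]*B[:,0]).sum(),(A*B).sum())
c,s=np.cos(th),np.sin(th);M=np.array([[c,-s],[s,c]]);t=wm-M@jm
print("th",th,np.degrees(th),"t",t);print("res mm",(W-(J@M.T+t))*1000)
inv=lambda p:(M.T@(np.array(p[:2])-t))*1000
for n,u,z in [("rearTop",(519,83),.058),("rearTop2",(534,265),.058),("fr",(349,99),.058),("fr2",(361,278),.058),("btn tip",(246,340),.0625),("screw",(195,100),.05),("screw",(587,277),.05)]:
    print(n,inv(P(*u,z)))
for n,u,z in [("jar",(76,312),.085),("off",(88,143),.035),("sd tip",(697,52),.004),("sd end",(755,265),.02)]:
    print(n,inv(P(*u,z)),P(*u,z))
# scene check
g=load("scene0.npy")
Q=lambda x,y,z: cast(g,150+(x+.5)/4-.5,170+(y+.5)/4-.5,z)
for n,u,z in [("pivot",(594,160),.0645),("pegtop",(698,143),.0925),("pegbase",(696,178),.0625),("fr+y",(537,170),.058),("fr-y",(413,336),.058),("re+y",(344,88),.058),("re-y",(205,242),.058),("corner+x+y",(781,243),.05)]:
    print(n,inv(Q(*u,z)))
np.savez("jig.npz",th=th,t=t)
```

```text
[[ 0.69537345  0.22468344]
 [ 0.73851499 -0.14054852]
 [ 0.53671187 -0.16129451]
 [ 0.49627809  0.2001376 ]
 [ 0.52029604  0.08594323]
 [ 0.67355711  0.21959042]
 [ 0.71337396 -0.14220226]]
th 1.6827273037499562 96.413172576301 t [0.61543223 0.04559055]
res mm [[-1.9350615  -1.18058222]
 [-0.12155747  1.2720979 ]
 [-0.19499841  3.20067925]
 [ 0.69926412 -3.05185151]
 [ 0.87922696  0.83003231]
 [ 1.09215471 -3.48116613]
 [-0.41902841  2.4107904 ]]
rearTop [-120.0004073   -73.69383196]
rearTop2 [-116.91491098   74.80876076]
fr [ 18.27787868 -74.58031909]
fr2 [21.57686067 71.52302357]
btn tip [117.24342677 112.25511539]
screw [145.46134259 -89.22371338]
screw [-158.61713473   87.83896075]
jar [246.99078906  78.66663411] [0.50966964 0.28224888 0.085     ]
off [241.49176995 -66.43468999] [0.65447718 0.29299171 0.035     ]
sd tip [-276.2607109   -98.53485494] [ 0.74420808 -0.21793531  0.004     ]
sd end [-300.72040739   88.99809766] [ 0.56058074 -0.26318888  0.02      ]
pivot [50.24151604 88.78928911]
pegtop [106.37820801 106.89202499]
pegbase [108.17652051 108.20438961]
fr+y [22.11815577 69.69686319]
fr-y [ 22.22068013 -74.07555577]
re+y [-116.39320623   70.26163575]
re-y [-115.451729   -77.7742482]
corner+x+y [168.08112167  97.40480093]
```

```bash
cat >> h.py <<'E'
Jd=np.load("jig.npz") if __import__("os").path.exists("jig.npz") else None
def frame():
    th=float(Jd["th"]);c,s=np.cos(th),np.sin(th);return th,np.array([[c,-s],[s,c]]),Jd["t"]
def goal(yaw_j=np.pi/2):
    # tool z down; tool x at angle yaw_j in the jig frame
    a=frame()[0]+yaw_j;x=np.array([np.cos(a),np.sin(a),0]);z=np.array([0,0,-1.]);return np.c_[x,np.cross(z,x),z]
def status(env):
    s=env.read_state();th,M,t=frame();T=R.from_quat(s["tcp_rot"]).as_matrix()
    j=M.T@(s["ee_pos"][:2]-t)*1000
    F=s["wrist_force"];Fj=M.T@F[:2]
    print("t%.2f jigTCP %.1f %.1f tip z %.1f  Fjig %.1f %.1f Fz %.1f  w %.1f xtool@jig %.1f q6 %.2f"%(s["clock"],*j,(s["ee_pos"][2]-env.nose_length)*1000,*Fj,F[2],s["gripper_width"]*1000,np.degrees(np.arctan2(T[1,0],T[0,0])-th)%360,s["joint_positions"][5]))
    return s,T
def plan(env,jx,jy,ztip,yaw=np.pi/2):
    s,T=status(env);th,M,t=frame()
    w=np.r_[M@(np.array([jx,jy])/1000)+t,ztip/1000+env.nose_length]
    d=T.T@(w-s["ee_pos"])/.05;r=R.from_matrix(T.T@goal(yaw)).as_rotvec(degrees=True)/10
    print("row",np.round(d,2),np.round(r,2))
E
python3 - <<'E'
from rig import env
from h import *
print(env.nose_length)
plan(env,-160,3,150)
plan(env,-160,3,150,-np.pi/2)
E
```

```text
0.019
t0.10 jigTCP 556.7 402.7 tip z 230.5  Fjig -0.3 0.4 Fz 0.1  w 85.1 xtool@jig 338.1 q6 -0.21
row [-10.32  12.76   1.62] [-1.000e-02  0.000e+00 -1.119e+01]
t0.10 jigTCP 556.7 402.7 tip z 230.5  Fjig -0.3 0.4 Fz 0.1  w 85.1 xtool@jig 338.1 q6 -0.21
row [-10.32  12.76   1.62] [0.   0.01 6.81]
```

```bash
python3 -m handwheel '[[[0,-0.6,0.8,0.05,0,0,0.4],[0,-1.3,1.6,0.1,0,0,0.85],[0,-2,2.4,0.2,0,0,1.3],[0,-2.6,3.2,0.25,0,0,1.7],[0,-3.2,4.0,0.3,0,0,2.1],[0,-3.9,4.8,0.35,0,0,2.6],[0,-4.5,5.6,0.4,0,0,3.0],[0,-5.2,6.4,0.5,0,0,3.4]]]' 30
python3 -c "
from rig import env
from h import *
plan(env,-160,3,150,-np.pi/2)"
```

```text
clock: 1.1
ee_pos: [0.3929, 0.2165, 0.2248]
tcp_rot: [0.938, 0.345, -0.0, 0.001]
wrist_force: [1.0, 0.2, 0.1]
gripper_width: -0.0
t1.10 jigTCP 194.7 202.0 tip z 205.8  Fjig 0.1 -1.0 Fz 0.1  w -0.0 xtool@jig 304.0 q6 -0.47
row [-0.67  8.11  1.12] [0.01 0.   3.4 ]
```

```bash
python3 -m handwheel '[[[0,-0.1,1.0,0.1,0,0,0.4],[0,-0.2,2.0,0.2,0,0,0.8],[0,-0.3,3.0,0.3,0,0,1.3],[0,-0.3,4.1,0.5,0,0,1.7],[0,-0.4,5.1,0.7,0,0,2.1],[0,-0.5,6.1,0.8,0,0,2.6],[0,-0.6,7.1,1.0,0,0,3.0],[0,-0.67,8.1,1.1,0,0,3.4]]]'
python3 -c "
from rig import env
from h import *
plan(env,-150,3,40,-np.pi/2)
f=env.grab_frame('scene');cv2.imwrite('pics/s1.png',f['img'])
f=env.grab_frame('top');cv2.imwrite('pics/t1.png',f['img'])"
```

```text
clock: 2.1
ee_pos: [0.6302, -0.1149, 0.1688]
tcp_rot: [0.999, 0.055, -0.001, 0.0]
wrist_force: [0.4, -0.0, -0.4]
gripper_width: -0.0
t2.10 jigTCP -161.2 3.3 tip z 149.8  Fjig -0.1 -0.4 Fz -0.4  w -0.0 xtool@jig 269.9 q6 -0.47
row [ 0.01 -0.22  2.2 ] [ 0.    0.01 -0.01]
```

View pics/s1.png

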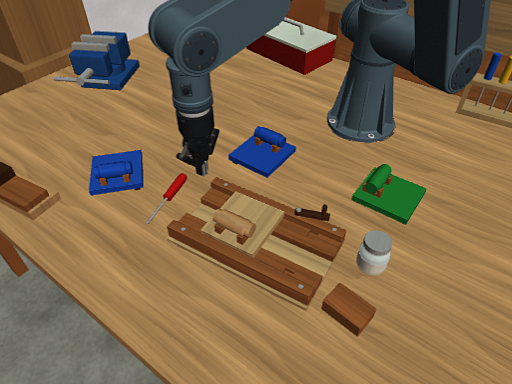

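The scene view shows the gripper, tips near (205,170), above the jig's empty rear end, with the carriage ahead of it. I'm descending there.

```bash
python3 -m handwheel '[[[0,0,-0.1,0.5,0,0,0],[0,0,-0.2,1.1,0,0,0],[0,0,-0.2,1.6,0,0,0],[0,0,-0.2,2.0,0,0,0],[0,0,-0.2,2.16,0,0,0]]]'
python3 -c "
from rig import env
from h import *
plan(env,-130,3,41,-np.pi/2)
f=env.grab_frame('scene');cv2.imwrite('pics/s2.png',cv2.resize(f['img'][120:300,130:370],None,fx=3,fy=3))"
```

```text
clock: 2.82
ee_pos: [0.6292, -0.1076, 0.059]
tcp_rot: [0.999, 0.054, -0.001, 0.001]
wrist_force: [-1.0, 0.1, -0.4]
gripper_width: -0.0
t2.83 jigTCP -153.8 3.4 tip z 40.0  Fjig 0.2 1.0 Fz -0.4  w -0.0 xtool@jig 269.7 q6 -0.46
row [ 0.01 -0.48 -0.02] [ 0.01  0.02 -0.03]
```

View pics/s2.png

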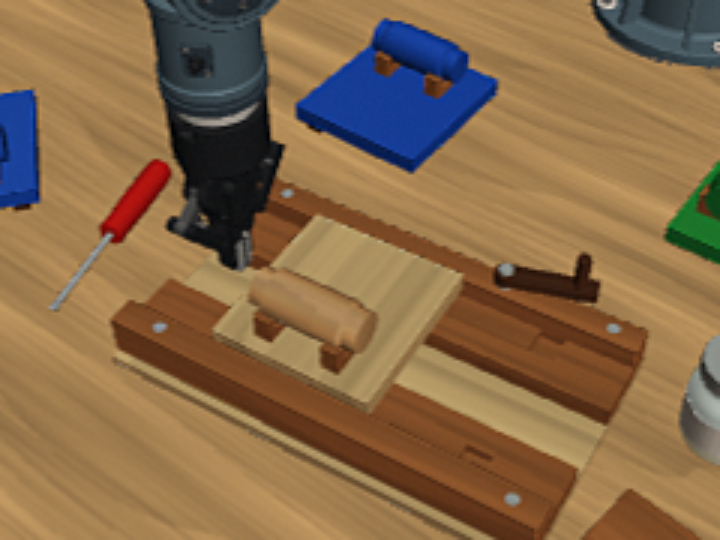

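The fingertips, near (240,262), are behind the board's rear edge over the channel, and the gripper body clears the blank. Now for the slow approach and push.

```bash
python3 -m handwheel '[[[0,0,-0.12,-0.02,0,0,0],[0,0,-0.24,-0.02,0,0,0],[0,0,-0.36,-0.02,0,0,0],[0,0,-0.45,-0.02,0,0,0],[0,0,-0.52,-0.02,0,0,0],[0,0,-0.6,-0.02,0,0,0],[0,0,-0.68,-0.02,0,0,0],[0,0,-0.76,-0.02,0,0,0]]]'
python3 -c "
from rig import env
from h import *
plan(env,-45,3,41,-np.pi/2)
f=env.grab_frame('scene');cv2.imwrite('pics/s3.png',cv2.resize(f['img'][120:300,130:370],None,fx=3,fy=3))"
```

```text
clock: 3.88
ee_pos: [0.6255, -0.0702, 0.0601]
tcp_rot: [0.999, 0.053, -0.001, 0.001]
wrist_force: [0.7, -5.8, 2.4]
gripper_width: 0.0003
t3.88 jigTCP -116.2 2.9 tip z 41.1  Fjig -5.8 -0.0 Fz 2.4  w 0.3 xtool@jig 269.7 q6 -0.40
row [-0.01 -1.42 -0.  ] [ 0.01  0.01 -0.03]
```

View pics/s3.png

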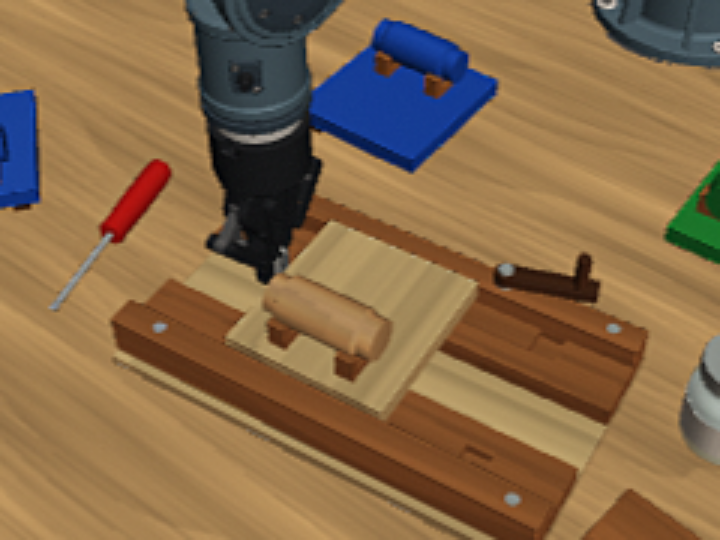

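The board moves with the fingertips. Its front +y corner has gone from (463,275) to (478,287), with 5.8 N resisting. I'll measure how far is left.

```bash
python3 -c "
from h import *
g=load('scene0.npy');th,M,t=frame()
for u,v in [(463,275),(478,287),(372,400),(386,413)]:
    p=cast(g,130+(u+.5)/3-.5,120+(v+.5)/3-.5,.058);print(M.T@(p[:2]-t)*1000)"
```

```text
[21.15087749 72.15651107]
[37.54147056 66.66628326]
[ 22.82806192 -71.74839899]
[ 37.50815056 -76.56021721]
```

```bash
python3 -m handwheel '[[[0,0,-0.1,0,0,0,0],[0,0,-0.2,0,0,0,0],[0,0,-0.3,0,0,0,0],[0,0,-0.4,0,0,0,0],[0,0,-0.5,0,0,0,0],[0,0,-0.6,0,0,0,0],[0,0,-0.7,0,0,0,0],[0,0,-0.8,0,0,0,0]]]'
python3 -c "
from rig import env
from h import *
plan(env,-55,3,41,-np.pi/2)
f=env.grab_frame('scene');cv2.imwrite('pics/s4.png',cv2.resize(f['img'][120:300,130:370],None,fx=3,fy=3))"
```

```text
clock: 4.92
ee_pos: [0.6211, -0.0295, 0.06]
tcp_rot: [0.999, 0.054, -0.001, 0.001]
wrist_force: [-0.3, -4.4, 2.9]
gripper_width: 0.0002
t4.92 jigTCP -75.3 2.8 tip z 41.0  Fjig -4.3 0.8 Fz 2.9  w 0.2 xtool@jig 269.7 q6 -0.34
row [-0.01 -0.41 -0.  ] [ 0.01  0.01 -0.03]
```

View pics/s4.png

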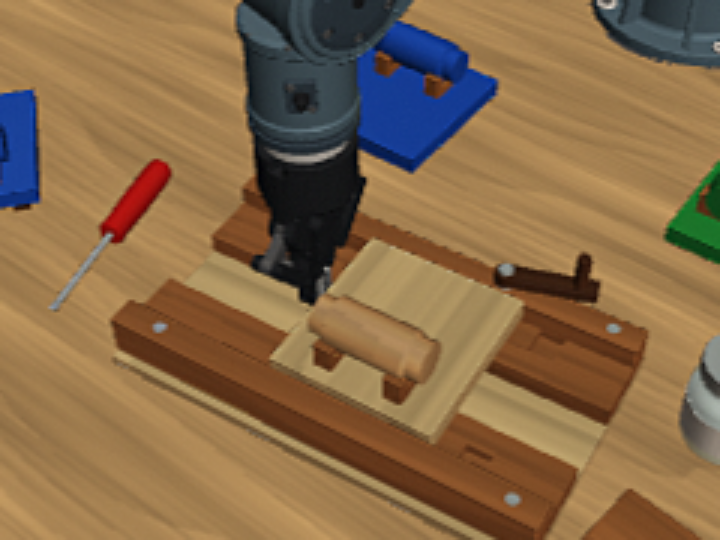

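The board slides squarely, its front +y corner now at (523,308), and the front notches near (545,337) and (478,455) are still ahead. I'm carrying on at a slower pace.

```bash
python3 -m handwheel '[[[0,0,-0.08,0,0,0,0],[0,0,-0.16,0,0,0,0],[0,0,-0.24,0,0,0,0],[0,0,-0.32,0,0,0,0],[0,0,-0.4,0,0,0,0],[0,0,-0.46,0,0,0,0],[0,0,-0.52,0,0,0,0]]]'
python3 -c "
from rig import env
from h import *
plan(env,-40,3,41,-np.pi/2)
f=env.grab_frame('scene');cv2.imwrite('pics/s5.png',cv2.resize(f['img'][120:300,130:370],None,fx=3,fy=3))"
```

```text
clock: 5.85
ee_pos: [0.6182, -0.0028, 0.06]
tcp_rot: [0.999, 0.054, -0.001, 0.0]
wrist_force: [-0.8, -4.9, 2.2]
gripper_width: 0.0003
t5.85 jigTCP -48.4 2.6 tip z 41.0  Fjig -4.8 1.3 Fz 2.2  w 0.3 xtool@jig 269.7 q6 -0.30
row [-0.01 -0.17 -0.  ] [ 0.    0.01 -0.03]
```

View pics/s5.png

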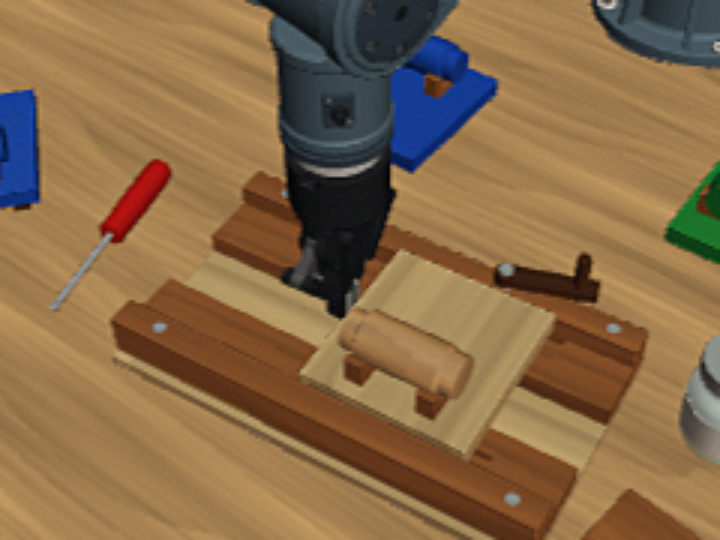

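The front +y corner is now at (553,322), roughly 14 mm short of home. From here I'll use small steps and watch the force.

```bash
python3 -m handwheel '[[[0,0,-0.04,0,0,0,0],[0,0,-0.08,0,0,0,0],[0,0,-0.12,0,0,0,0],[0,0,-0.16,0,0,0,0],[0,0,-0.2,0,0,0,0]]]'
python3 -c "
from rig import env
from h import *
status(env)"
python3 -m handwheel '[[[0,0,-0.04,0,0,0,0],[0,0,-0.08,0,0,0,0]]]'
python3 -c "
from rig import env
from h import *
status(env)
f=env.grab_frame('scene');cv2.imwrite('pics/s6.png',cv2.resize(f['img'][120:300,130:370],None,fx=3,fy=3))"
```

```text
clock: 6.52
ee_pos: [0.617, 0.0076, 0.0599]
tcp_rot: [0.999, 0.054, -0.001, 0.0]
wrist_force: [0.8, -5.6, 1.7]
gripper_width: -0.0001
t6.53 jigTCP -38.0 2.6 tip z 40.9  Fjig -5.6 -0.1 Fz 1.7  w -0.1 xtool@jig 269.7 q6 -0.29
clock: 6.78
ee_pos: [0.6164, 0.0115, 0.0598]
tcp_rot: [0.999, 0.054, -0.001, 0.0]
wrist_force: [-0.3, -5.2, 1.3]
gripper_width: -0.0002
t6.78 jigTCP -34.0 2.8 tip z 40.8  Fjig -5.2 0.9 Fz 1.3  w -0.2 xtool@jig 269.7 q6 -0.28
```

View pics/s6.png

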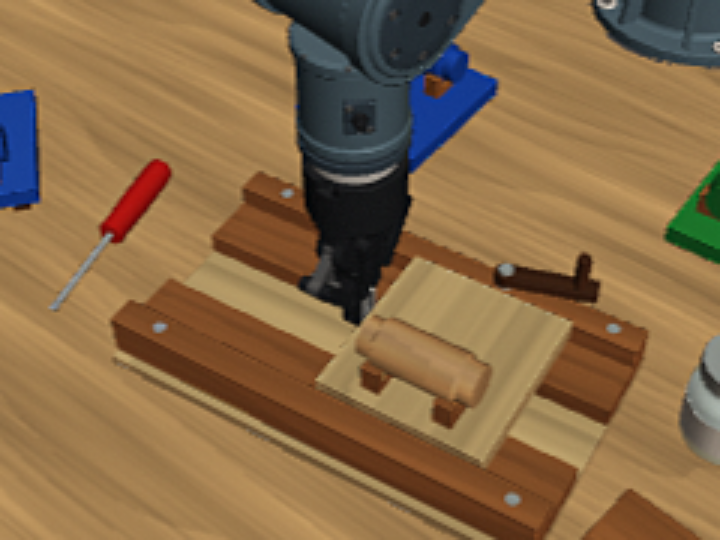

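It is still riding, with steady friction near 5 N. I'm creeping on.

```bash
S='from rig import env
from h import *
status(env)'
python3 -m handwheel '[[[0,0,-0.03,0,0,0,0],[0,0,-0.06,0,0,0,0]]]' >/dev/null; python3 -c "$S"
python3 -m handwheel '[[[0,0,-0.03,0,0,0,0],[0,0,-0.06,0,0,0,0]]]' >/dev/null; python3 -c "$S
f=env.grab_frame('scene');cv2.imwrite('pics/s7.png',cv2.resize(f['img'][120:300,130:370],None,fx=3,fy=3))"
```

```text
t7.08 jigTCP -30.2 3.2 tip z 40.3  Fjig -4.8 0.5 Fz 0.5  w 0.2 xtool@jig 269.7 q6 -0.27
t7.33 jigTCP -27.5 3.0 tip z 40.4  Fjig -7.7 -1.6 Fz -1.2  w 0.1 xtool@jig 269.8 q6 -0.27
```

View pics/s7.png

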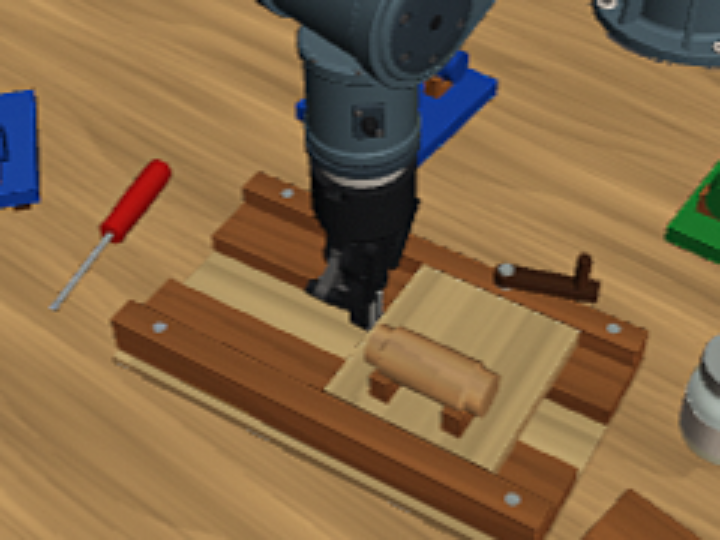

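The board now looks level with the fences: no edge shows above the -y fence at (410,440), and the force jumped. A further 2 mm nudge should confirm it's stopped.

```bash
python3 -m handwheel '[[[0,0,-0.02,0,0,0,0],[0,0,-0.04,0,0,0,0]]]'; python3 -c "
from rig import env
from h import *
status(env)
f=env.grab_frame('scene');cv2.imwrite('pics/s8.png',cv2.resize(f['img'][180:300,200:360],None,fx=5,fy=5))
f=env.grab_frame('top');cv2.imwrite('pics/t8.png',cv2.resize(f['img'][105:215,120:350],None,fx=3.4,fy=3.4,interpolation=2))"
```

```text
clock: 7.62
ee_pos: [0.6161, 0.0184, 0.0594]
tcp_rot: [0.999, 0.054, -0.001, 0.002]
wrist_force: [2.2, -11.4, -2.1]
gripper_width: 0.0003
t7.62 jigTCP -27.1 2.3 tip z 40.4  Fjig -11.6 -0.9 Fz -2.1  w 0.3 xtool@jig 269.8 q6 -0.27
```

View pics/s8.png

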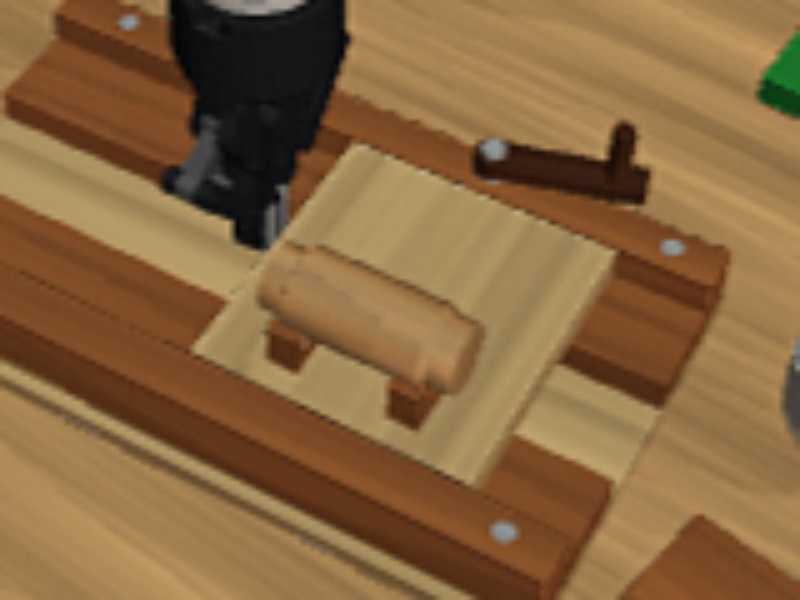

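View pics/t8.png

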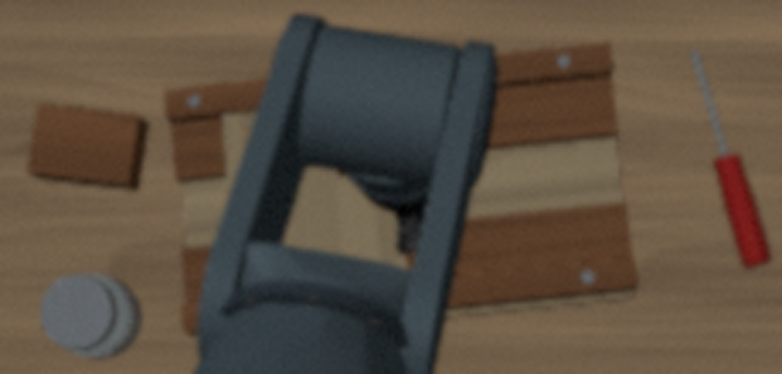

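Dropped and flush: the board top at (360,145)-(615,255) meets both fences, and the TCP stayed put while the force rose to 11.6 N. I'm backing off, rising, and moving to the outer side of the peg.

```bash
python3 -m handwheel '[[[0,0,0.1,0,0,0,0],[0,0,0.2,-0.2,0,0,0],[0,0,0.2,-1.0,0,0,0],[0,0,0.2,-1.8,0,0,0],[0,0,0.2,-1.8,0,0,0]]]'; python3 -c "
from rig import env
from h import *
plan(env,100,142,125,-np.pi/2)
f=env.grab_frame('scene');g=dict(f);np.save('scene9.npy',g,allow_pickle=True);cv2.imwrite('pics/s9.png',cv2.resize(f['img'][150:300,150:350],None,fx=4,fy=4,interpolation=2))"
```

```text
clock: 8.35
ee_pos: [0.62, 0.0087, 0.1544]
tcp_rot: [0.999, 0.054, 0.003, 0.002]
wrist_force: [0.5, 0.4, 0.6]
gripper_width: -0.0001
t8.35 jigTCP -37.1 -0.4 tip z 135.4  Fjig 0.4 -0.6 Fz 0.6  w -0.1 xtool@jig 269.8 q6 -0.28
row [-2.86 -2.73  0.18] [ 0.03 -0.04 -0.02]
```

View pics/s9.png

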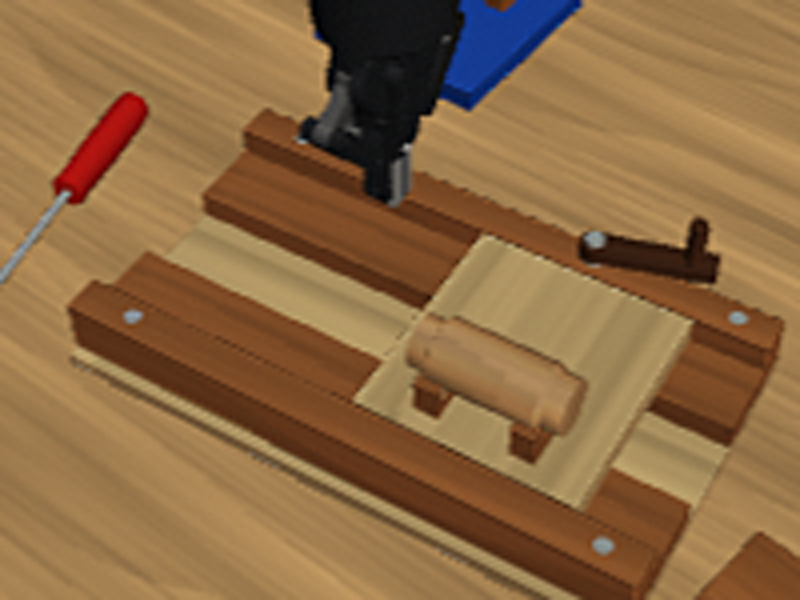

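The board sits flush, with corners at (485,235), (692,322), (583,507) and (356,402). The peg is unmoved at (698,235). Next I'll check the corners and move over.

```bash
python3 -c "
from h import *
g=load('scene9.npy');th,M,t=frame()
for u,v in [(485,235),(692,322),(583,507),(356,402)]:
  for z in (.05,.058):
    p=cast(g,150+(u+.5)/4-.5,150+(v+.5)/4-.5,z);print(z,M.T@(p[:2]-t)*1000)"
python3 -m handwheel '[[[0,-0.5,-0.4,0,0,0,0],[0,-1.0,-0.9,0,0,0,0],[0,-1.5,-1.4,0,0,0,0],[0,-2.0,-1.9,0,0,0,0],[0,-2.5,-2.4,0,0,0,0],[0,-2.86,-2.73,0,0,0,0],[0,-2.86,-2.73,0.1,0,0,0]]]'; python3 -c "
from rig import env
from h import *
plan(env,100,142,71,-np.pi/2)"
```

```text
0.05 [-14.45593219  71.40071686]
0.058 [-10.84685834  64.63870978]
0.05 [123.29949232  71.76816054]
0.058 [125.35193363  65.00200135]
0.05 [126.18959805 -74.06978292]
0.058 [128.20938125 -79.18797732]
0.05 [-13.21481711 -76.79740429]
0.058 [ -9.61976782 -81.88477665]
clock: 9.28
ee_pos: [0.4598, 0.1302, 0.1452]
tcp_rot: [0.998, 0.055, 0.0, 0.002]
wrist_force: [-0.2, 0.5, -0.2]
gripper_width: 0.0
t9.28 jigTCP 101.5 145.2 tip z 126.2  Fjig 0.5 0.1 Fz -0.2  w 0.0 xtool@jig 269.9 q6 -0.08
row [0.06 0.03 1.1 ] [ 0.02 -0.   -0.01]
```

```bash
python3 -m handwheel '[[[0,0,0,0.5,0,0,0],[0,0,0,0.9,0,0,0],[0,0,0,1.1,0,0,0],[0,0,0,1.1,0,0,0]]]'; python3 -c "
from rig import env
from h import *
plan(env,100,110,71,-np.pi/2)
f=env.grab_frame('scene');cv2.imwrite('pics/s10.png',cv2.resize(f['img'][130:280,230:430],None,fx=4,fy=4,interpolation=2))"
```

```text
clock: 9.78
ee_pos: [0.4596, 0.1297, 0.0893]
tcp_rot: [0.999, 0.055, -0.001, 0.002]
wrist_force: [-0.6, -0.9, -0.1]
gripper_width: -0.0001
t9.78 jigTCP 101.0 145.5 tip z 70.3  Fjig -0.8 0.7 Fz -0.1  w -0.1 xtool@jig 269.8 q6 -0.08
row [ 0.71  0.02 -0.02] [ 0.02  0.01 -0.02]
```

View pics/s10.png

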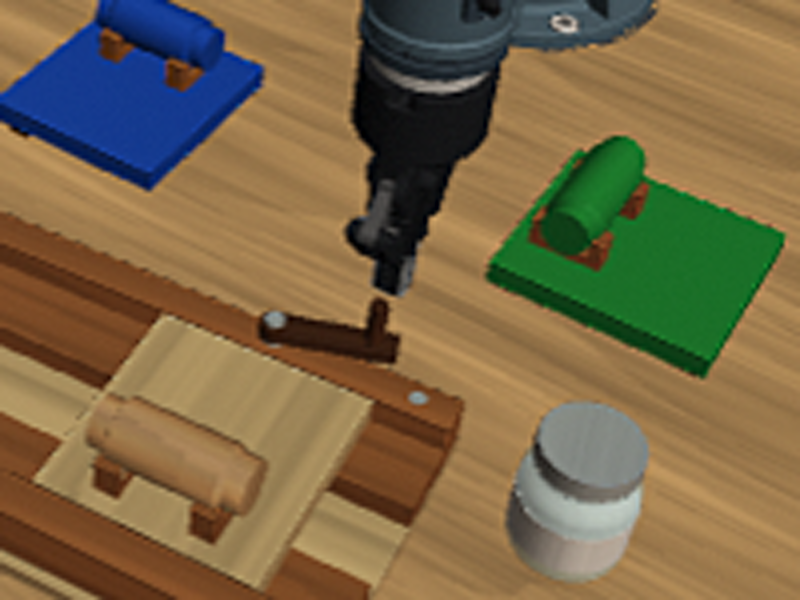

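The finger, tip near (393,285), stands just outside the peg at (378,315), and the jar at (580,490) is well clear. Starting the swing.

```bash
python3 -m handwheel '[[[0,0.22,-0.06,0,0,0,0],[0,0.42,-0.15,0,0,0,0],[0,0.6,-0.2,0,0,0,0],[0,0.78,-0.22,0,0,0,0],[0,0.95,-0.2,0,0,0,0],[0,1.1,-0.18,0,0,0,0],[0,1.24,-0.16,0,0,0,0],[0,1.37,-0.14,0,0,0,0]]]'; python3 -c "
from rig import env
from h import *
plan(env,105,66.5,71,-np.pi/2)
f=env.grab_frame('scene');cv2.imwrite('pics/s11.png',cv2.resize(f['img'][130:280,230:430],None,fx=4,fy=4,interpolation=2))"
```

```text
clock: 10.82
ee_pos: [0.5277, 0.144, 0.0899]
tcp_rot: [0.999, 0.055, -0.0, 0.002]
wrist_force: [-0.5, -0.2, 0.3]
gripper_width: -0.0005
t10.82 jigTCP 107.6 76.2 tip z 70.9  Fjig -0.1 0.5 Fz 0.3  w -0.5 xtool@jig 269.8 q6 -0.06
row [ 0.19  0.05 -0.  ] [ 0.02  0.   -0.02]
```

View pics/s11.png

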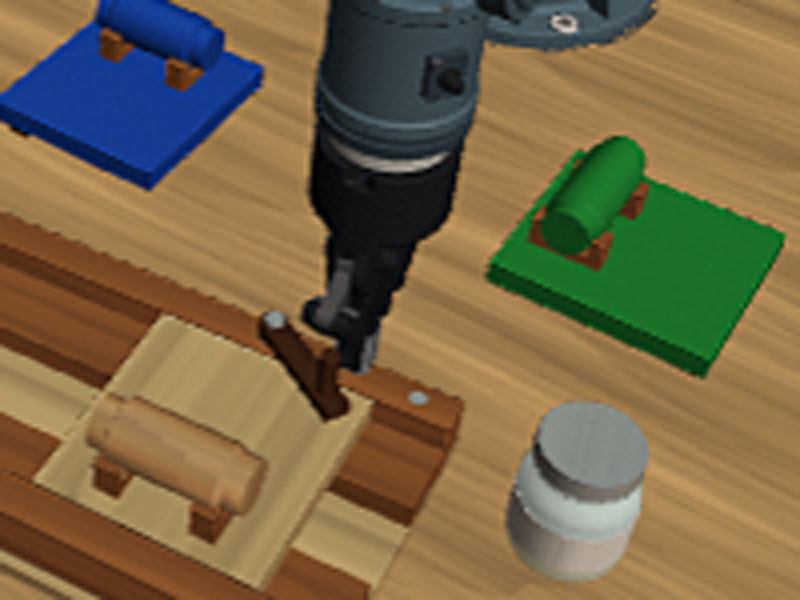

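The bar has swung over the board: pivot (275,320), peg base (325,395), about 0.6-0.7 rad. I'm continuing around the arc.

```bash
python3 -m handwheel '[[[0,0.1,0.02,0,0,0,0],[0,0.2,0.05,0,0,0,0],[0,0.32,0.12,0,0,0,0],[0,0.44,0.19,0,0,0,0],[0,0.58,0.28,0,0,0,0],[0,0.72,0.38,0,0,0,0],[0,0.8,0.46,0,0,0,0],[0,0.84,0.53,0,0,0,0]]]'; python3 -c "
from rig import env
from h import *
plan(env,67,31,71,-np.pi/2)
f=env.grab_frame('scene');np.save('scene12.npy',f,allow_pickle=True);cv2.imwrite('pics/s12.png',cv2.resize(f['img'][130:280,230:430],None,fx=4,fy=4,interpolation=2))"
```

```text
clock: 11.88
ee_pos: [0.5736, 0.122, 0.0902]
tcp_rot: [0.999, 0.054, 0.0, 0.002]
wrist_force: [0.2, 0.4, -0.1]
gripper_width: -0.0
t11.88 jigTCP 80.6 33.0 tip z 71.2  Fjig 0.3 -0.3 Fz -0.1  w -0.0 xtool@jig 269.8 q6 -0.10
row [0.04 0.27 0.01] [ 0.02 -0.   -0.02]
```

View pics/s12.png

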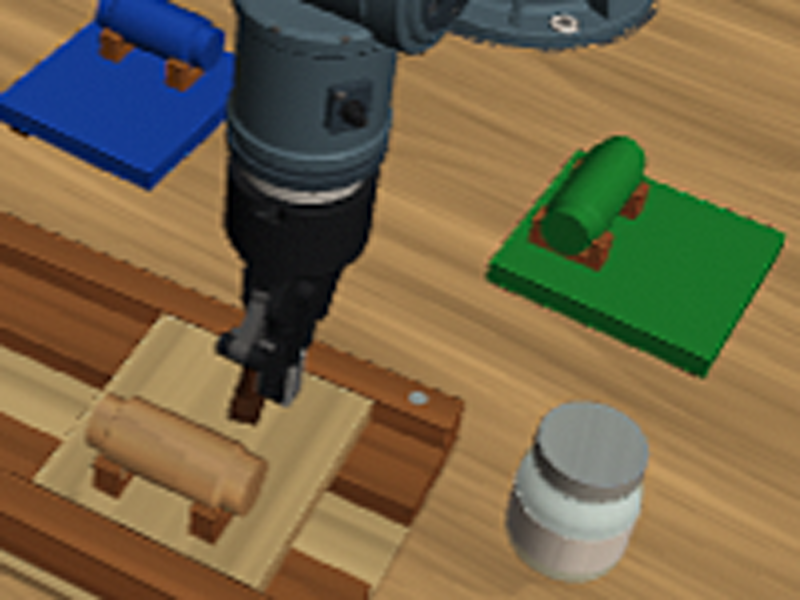

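The bar tip at (245,418) is nearly square. I'm pushing the last ~11 mm slowly, then backing off and rising to look.

```bash
python3 -m handwheel '[[[0,0.02,0.05,0,0,0,0],[0,0.04,0.1,0,0,0,0],[0,0.04,0.15,0,0,0,0],[0,0.04,0.19,0,0,0,0],[0,0.04,0.22,0,0,0,0],[0,0.04,0.22,0,0,0,0]]]'; python3 -c "
from rig import env
from h import *
status(env)"
python3 -m handwheel '[[[0,0.04,0,0,0,0,0],[0,0.0,-0.2,0,0,0,0],[0,-0.0,-0.6,-0.4,0,0,0],[0,0,-1.3,-1,0,0,0],[0,0,-2.3,-1.4,0,0,0],[0,0,-3.3,-1.4,0,0,0],[0,0,-4,-1.4,0,0,0]]]'; python3 -c "
from rig import env
from h import *
status(env)
f=env.grab_frame('scene');np.save('scene13.npy',f,allow_pickle=True);cv2.imwrite('pics/s13.png',cv2.resize(f['img'][160:310,150:350],None,fx=4,fy=4,interpolation=2))
f=env.grab_frame('top');np.save('top13.npy',f,allow_pickle=True);cv2.imwrite('pics/t13.png',cv2.resize(f['img'][105:215,120:350],None,fx=3.4,fy=3.4,interpolation=2))"
```

```text
clock: 12.68
ee_pos: [0.577, 0.1107, 0.0903]
tcp_rot: [0.999, 0.054, 0.001, 0.002]
wrist_force: [-0.0, 0.8, 0.8]
gripper_width: 0.0002
t12.68 jigTCP 69.0 31.0 tip z 71.3  Fjig 0.8 -0.0 Fz 0.8  w 0.2 xtool@jig 269.8 q6 -0.12
clock: 13.55
ee_pos: [0.5543, 0.3126, 0.1601]
tcp_rot: [0.998, 0.055, 0.001, 0.001]
wrist_force: [-0.3, -0.7, -1.0]
gripper_width: 0.0
t13.55 jigTCP 272.1 30.9 tip z 141.1  Fjig -0.7 0.3 Fz -1.0  w 0.0 xtool@jig 269.9 q6 0.22
```

View pics/s13.png

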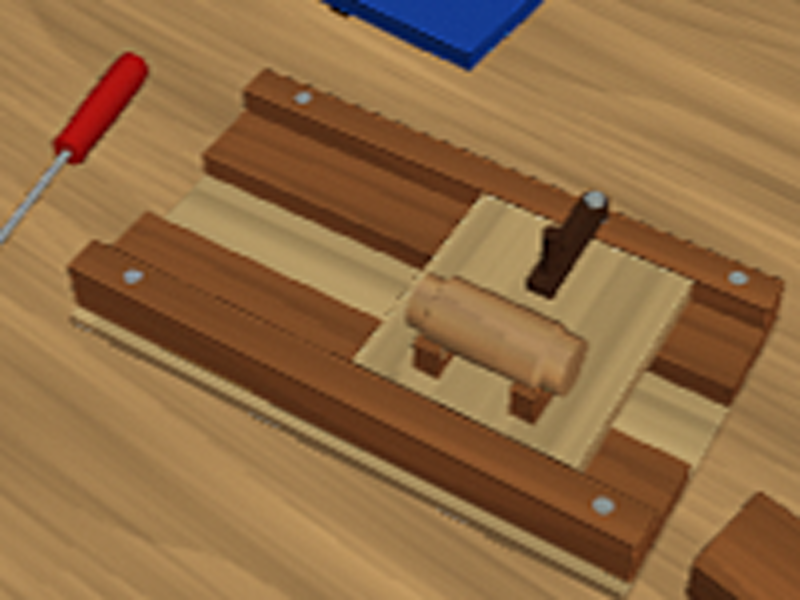

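View pics/t13.png

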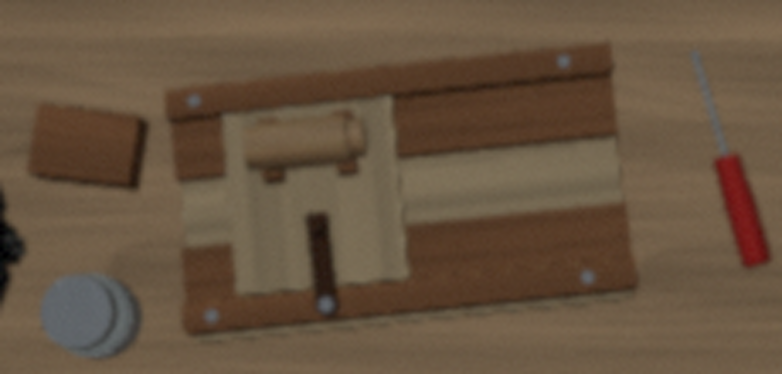

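Top view: the bar runs from the pivot (326,304) to its tip at (318,213), parallel to the board's side edges. The jar, offcut and screwdriver appear unmoved. I'll measure the angle from a dark-bar mask.

Run:
```python
from h import *
th,M,t=frame()
for n,x0,x1,y0,y1 in(("top13.npy",205,222,164,198),("scene13.npy",275,305,205,240)):
    f=load(n);g=cv2.cvtColor(f["img"],cv2.COLOR_BGR2GRAY)
    m=np.zeros_like(g);m[y0:y1,x0:x1]=(g[y0:y1,x0:x1]<(48 if n[0]=="t" else 60))
    k,l,st,c=cv2.connectedComponentsWithStats(m);i=1+st[1:,4].argmax();ys,xs=np.where(l==i)
    p=np.array([cast(f,a,b,.0625)[:2] for a,b in zip(xs,ys)]);q=(p-t)@M*1000
    c0=q.mean(0);_,_,V=np.linalg.svd(q-c0);v=V[0]*np.sign(-V[0][1])
    a=np.arctan2(-v[1],v[0]);b=np.arctan2(91-c0[1],c0[0]-50)
    print(n,len(q),"cent",c0,"axis angle",a,"from pivot",b,"range",q.min(0),q.max(0))
a=load("top0.npy")["img"].astype(int);b=load("top13.npy")["img"].astype(int)
d=np.abs(a-b).max(2)
print("diff jar",d[180:212,130:162].max(),"off",d[130:165,125:165].max(),"sd",d[115:190,318:350].max())
```

```text
top13.npy 130 cent [50.84323292 53.78004288] axis angle 1.506559598495622 from pivot 1.5481448042807622 range [41.25145618 18.39946362] [58.60985492 98.5014687 ]
scene13.npy 216 cent [51.88704078 48.5145521 ] axis angle 1.5271086729368182 from pivot 1.5264093325518266 range [35.64239619  8.98413643] [62.81969115 92.96737483]
diff jar 12 off 12 sd 12
```

The estimates cluster at 1.51-1.55 rad, and the finger's stopping point implies about 1.54. That leaves roughly 2 mm at the peg, so I'll nudge it a little more. The bystanders are unchanged (picture differences at noise level).

```bash
python3 -m handwheel '[[[0,0,1,0,0,0,0],[0,0,2,0,0,0,0],[0,0,3,0,0,0,0],[0,0,3.6,0.4,0,0,0],[0,0,3.7,1.0,0,0,0],[0,0,3.7,1.4,0,0,0],[0,0,3.7,1.4,0,0,0]]]'; python3 -c "
from rig import env
from h import *
plan(env,67.2,31,71,-np.pi/2)"
```

```text
clock: 14.52
ee_pos: [0.573, 0.13, 0.0882]
tcp_rot: [0.998, 0.057, -0.001, 0.001]
wrist_force: [0.1, 0.3, 0.1]
gripper_width: -0.0003
t14.53 jigTCP 88.6 32.8 tip z 69.2  Fjig 0.3 -0.1 Fz 0.1  w -0.3 xtool@jig 270.1 q6 -0.09
row [ 0.03  0.43 -0.04] [0.01 0.02 0.01]
```

```bash
python3 -m handwheel '[[[0,0.03,0.15,-0.04,0,0,0],[0,0.03,0.28,-0.04,0,0,0],[0,0.03,0.34,-0.04,0,0,0],[0,0.03,0.39,-0.04,0,0,0],[0,0.03,0.43,-0.04,0,0,0],[0,0.03,0.43,-0.04,0,0,0]]]'; python3 -c "
from rig import env
from h import *
status(env)"
python3 -m handwheel '[[[0,0,-0.2,0,0,0,0],[0,0,-0.6,-0.4,0,0,0],[0,0,-1.3,-1,0,0,0],[0,0,-2.3,-1.8,0,0,0],[0,0,-3.3,-2,0,0,0],[0,0,-4,-2.4,0,0,0],[0,0,-4,-2.4,0,0,0]]]'
python3 - <<'E'
from rig import env
from h import *
status(env);th,M,t=frame()
f=env.grab_frame('scene');cv2.imwrite('pics/s14.png',cv2.resize(f['img'][160:310,150:350],None,fx=4,fy=4,interpolation=2))
f=env.grab_frame('top');np.save('top14.npy',f,allow_pickle=True);cv2.imwrite('pics/t14.png',cv2.resize(f['img'][105:215,120:350],None,fx=3.4,fy=3.4,interpolation=2))
g=cv2.cvtColor(f["img"],cv2.COLOR_BGR2GRAY)
m=np.zeros_like(g);m[164:198,205:222]=g[164:198,205:222]<48
k,l,st,c=cv2.connectedComponentsWithStats(m);i=1+st[1:,4].argmax();ys,xs=np.where(l==i)
q=(np.array([cast(f,a,b,.0625)[:2] for a,b in zip(xs,ys)])-t)@M*1000
c0=q.mean(0);_,_,V=np.linalg.svd(q-c0);v=V[0]*np.sign(-V[0][1])
print(len(q),c0,np.arctan2(-v[1],v[0]),np.arctan2(91-c0[1],c0[0]-50))
E
```

```text
clock: 15.28
ee_pos: [0.5769, 0.1087, 0.0902]
tcp_rot: [0.998, 0.056, -0.001, 0.001]
wrist_force: [-0.3, 0.4, 0.1]
gripper_width: 0.0001
t15.28 jigTCP 67.1 31.2 tip z 71.2  Fjig 0.5 0.3 Fz 0.1  w 0.1 xtool@jig 270.1 q6 -0.13
clock: 16.15
ee_pos: [0.5545, 0.3112, 0.2118]
tcp_rot: [0.998, 0.059, 0.0, 0.0]
wrist_force: [-0.1, -0.0, -0.5]
gripper_width: 0.0001
t16.15 jigTCP 270.8 30.9 tip z 192.8  Fjig -0.0 0.1 Fz -0.5  w 0.1 xtool@jig 270.3 q6 0.21
129 [49.60337071 53.07714948] 1.5573454401274132 1.581254792344417
```

View pics/s14.png

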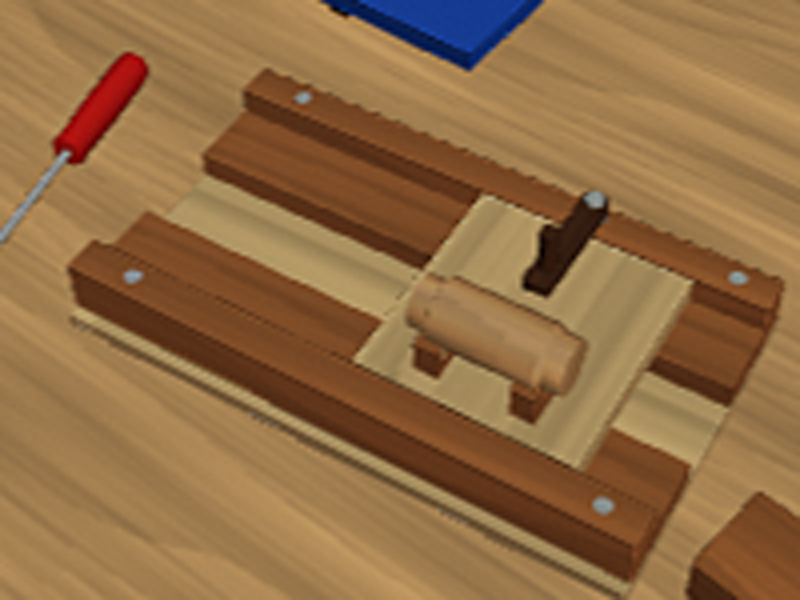

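View pics/t14.png

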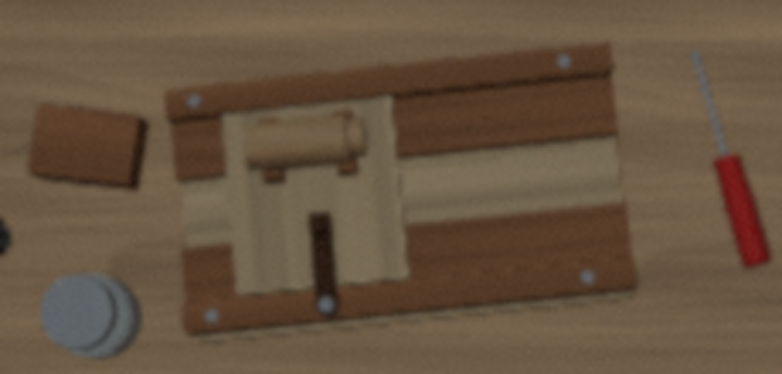

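The bar, from (326,304) to (320,213), lies square across the flush board at 1.56-1.58 rad. The arm is clear and the bystanders are unmoved, so I'm handing in.

```bash
python3 -c "
from rig import env
print(env.hand_in()); print(env.read_state()['clock'])"
```

```text
the job is handed in; nothing more can be done
None
the job is handed in; nothing more can be done
```

The carriage is home in its notches and the turn-button is locked square across it. I handed in at about 16 s, with the arm clear and touching nothing; the hand-in gave no verdict.

- **Carriage:** I pushed the plywood board slowly against about 5 N of friction until it dropped. A further 2 mm nudge raised the force to 11.6 N and the arm did not advance. The board's corners match a height of 50 mm, flush with the fences, and not the riding height of 58 mm.
- **Turn-button:** I swung it round by its peg. The first stop measured about 1.51–1.55 rad, slightly short, so I nudged it about 2 mm more. The last top-view check gives 1.56–1.58 rad.
- **Bystanders:** The jar, offcut and screwdriver showed no change from the first picture beyond image noise when compared before that last nudge. In the final pictures they look the same.
- **Disagreement:** The scene camera put the board's centre about 5 mm past nominal home. That is the notch play (up to 3 mm) plus about 2–3 mm of calibration or fit error.

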